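# Work the yellow dye pump over its dish

## Robot

A 7-joint arm with a two-finger parallel gripper is mounted at the origin on the work surface. World frame = base frame: x ahead of the robot, y to its left, z up, the work surface at z = 0. Lengths are in m, angles in rad, forces in N, time in s.
With the tool pointing down it reaches from about 0.4 to 0.85 m from the base axis. Payload 10.4 kg.
Tool frame: the origin (TCP) lies at the very end of the fingers, on their centre line; the grasp point (between the pads) lies 19 mm behind it; z points along the fingers, y is the direction in which the jaws open and shut (so a half turn about z gives the same grasp; the last joint's range is limited). The gripper opens to 87 mm and grips with 3 to 60 N. Pads are 19 mm wide; open, the fingers measure 117 mm over their backs; the gripper's body (75 mm by 190 mm) begins 51 mm behind the grasp point.
Start: joints at [1.097, 0.332, -0.065, 1.46, 0.022, 1.35, -0.088], TCP at [0.272, -0.563, 0.223] pointing down, gripper open.
Joint ranges: [-2.6, 2.6], [-0.5, 2.12], [-1.47, 1.34], [0.16, 2.42], [-1.27, 4.41], [0.06, 2.06], [-2.6, 2.6]. Speed limits (rad/s): [2.22, 2.22, 2.79, 2.79, 3.14, 3.14, 3.14].

## Interface

Orientations are given as a unit quaternion [x, y, z, w].
In Python, from bench import read_state, camera, close_job, recognise, masks_of gives the robot as it stands.
- The arm moves only by the tool play_rows, never from a script. Its argument "moves" is a list of rows, each a list of 3 entries, a list of its own where there are three numbers: the shift along the tool's x, y, z in cm, then the turn, a rotation vector about the tool's x, y, z in rad, then the finger opening in cm, from 0 to 8.7. In form: [[[dx, dy, dz], [ax, ay, az], jaw], ...]. A call has 1 to 8 rows; each row is the pose to reach, as a shift and turn from the pose commanded when the call began, along the tool's axes at that moment; what a row does not reach only later rows make up. A row lasts 1/8 s, in which the tool goes at most 62.5 mm and 10.7 degrees, less where a joint would pass 70% of its speed; a pose out of reach is approached as far as the arm can. A call with a gripper value outside its range is refused whole. The fingers move at their own pace and stop on an object; "grip_force" is the grip in N (left out, the last holds). Time passes only in rows, so rows that repeat a pose let the fingers close. It gives the time, the measured TCP pose, the force and the opening at its end, in the units of the state.
- read_state(): the state, without advancing time (a new reading comes with each control period).
- camera(name): name is "side" or "top" or "wrist"; returns a dict with "frame" (384x512x3 uint8, red, green, blue), "intrinsics" (3x3 intrinsics, pixels), "camera_from_world" (4x4, takes a point from world to camera coordinates). Camera axes: x right, y down, z forward; pixel columns grow to the right and rows downward; lengths in m; the calibration is good to about 2 mm. A picture is of the moment at which its call begins. There is no depth.
- close_job(): hands the job in, once; it reports no verdict.
Trained networks look in a picture, given as the dict that the camera call returned (one of the last four; its "shot" number tells which), for a name from the list of things; names that differ only in an ending like _2 or _b are one class to them, and where a whole thing is asked for, a point or a joint stands for the part that bears it (a point fixed in the world has none). Each returns a list of dicts, best first, with "conf" (0 to 1); they miss things now and then, are a little off and sometimes report something else, mostly with a low value. They report only what shows in the picture. A call takes as long as a camera call. They do not tell look-alikes from the thing itself.
- recognise(picture, query): "at" ([column, row] in pixels, amid what is visible of it).
- masks_of(picture, query): "region" (384x512 bool, what is visible of it) and "at" ([column, row] in pixels, amid what is visible of it).
The state is a dict: "time": time; "joint_positions": joint angles; "joint_vel": joint speeds; "joint_torque": joint torques, N m; "ee_pos": TCP position; "eef_rot": TCP orientation; "ft_force": force on the tool from outside, world axes, zero at the start; "torque": the same for the moment, N m; "width": finger opening in m.
Only numpy, scipy, OpenCV 4.12 (cv2) and the standard library are available. Lean on these libraries where they do the work, as an engineer would, in place of code of your own. Each camera call takes 0.05 s, during which the arm holds its last target.

## Task

The little white dish waits under the spout of the yellow dye pump. Press the yellow pump head right down from above, then lift off so that it springs all the way back up. Do not press the blue or red pump, and leave the dish standing where it is.

Things in the scene. Friction and masses are not known exactly. Their poses are not given: they have to be found in the camera images.
- yellow_head (a point): Centre of the flat top of the YELLOW pump head: a level disc 40 mm across, 16 thick, 198 mm above the table when up; a yellow spout runs 80 mm out along the point's x axis, below that top. z is up. The head slides straight down 14 mm to its stop and springs back; it takes 3.5 N to start, 8.5 N at the stop. The bottle (white, yellow band, 68 mm across) is fixed to the table. Moves with the head.
- blue_head (a point): The same point on the BLUE pump, which is the same in every way but its blue head, spout and band. Not to be pressed.
- red_head (a point): The same point on the RED pump, the same again but with red head, spout and band. Not to be pressed.
- dish: Small loose white ceramic bowl, 62 mm across the rim and 20 mm high, on the table under the tip of the yellow spout, about 80 mm from the yellow bottle's axis. Origin at the centre of its underside, z up. To be left alone.
Not all that is in view belongs to the job. What is shaped like the part that bears yellow_head but green or orange is not meant.

How it is judged:
On the way, in this order (a step that is already met when the one before it is completed fails the run):
1. the yellow pump head is pressed down by at least 10 of its 14 mm (distance of yellow_head from where it was at the start of the episode above 0.01 m), for 0.05 s.
2. the yellow pump head has sprung back up to within 3 mm (distance of yellow_head from where it was at the start of the episode below 0.003 m), for 0.2 s.
At the end, for the whole second after the job is handed in: The yellow pump head has been pressed and is back up, the blue and red heads are up (each within 3 mm of its start), and the dish stands still and level (within 10 degrees), within 15 mm of where it began (distance of each of yellow_head, blue_head, red_head from where it was at the start of the episode below 0.003 m and distance of dish from where it was at the start of the episode below 0.015 m and angle between dish's own z axis and vertical below 0.17 rad and linear speed of dish below 0.02 m/s); the robot touches nothing.
It fails at once if the blue or the red pump is pressed down by more than 5 mm (distance of any of blue_head, red_head from where it was at the start of the episode above 0.005 m).
It fails at once if the dish is shifted by more than 20 mm (distance of dish from where it was at the start of the episode above 0.02 m).
It also fails if it takes over 32 s, if anything falls off the work surface, if the arm or the gripper's body presses on something with over 40 N, if the wrist force passes 120 N, or if a joint passes its speed limit or range.

## Working session

There is one attempt and no reset: what is moved stays moved. The work goes in short steps, Python scripts to look and compute and a tool call to move; the robot and the scene stay as the last step left them, time stands still between calls to the robot, and variables do not carry over. Pictures are saved under pics/ and viewed, and the job is handed in when it is done.

Besides the shell and the picture viewer there is one more tool, called after ">>>" by a JSON object that holds its "api" and its "payload". play_rows: Moves the arm, as the interface text tells. Its arguments: {"type":"object","properties":{"moves":{"type":"array","items":{"type":"array"}},"grip_force":{"type":"number"}},"required":["moves"]}

```bash
mkdir -p pics; cat > h.py <<'E'
import cv2,numpy as np
from bench import read_state,camera,close_job,recognise,masks_of
def save(n,f): cv2.imwrite('pics/'+n,cv2.cvtColor(np.ascontiguousarray(f),cv2.COLOR_RGB2BGR))
def P(c): return np.array(c['intrinsics'])@np.array(c['camera_from_world'])[:3]
def tri(c1,p1,c2,p2):
    X=cv2.triangulatePoints(P(c1),P(c2),np.array(p1,float).reshape(2,1),np.array(p2,float).reshape(2,1));return (X[:3]/X[3]).ravel()
def onplane(c,p,z):
    M=P(c);A=np.c_[M[:,0],M[:,1],M[:,2]*z+M[:,3]];v=np.linalg.inv(A)@[p[0],p[1],1];return v[:2]/v[2]
def proj(c,X):
    v=P(c)@np.r_[X,1];return v[:2]/v[2]
E
python3 - <<'E'
from h import *
s=read_state();print(s['time'],s['ee_pos'],s['eef_rot'],s['ft_force'])
for n in('side','top'):
    c=camera(n);save(n+'0.png',c['frame'])
    for q in('yellow_head','blue_head','red_head','dish'):
        for r in masks_of(c,q): 
            m=r['region'];ys,xs=np.where(m)
            print(n,q,round(r['conf'],2),r['at'],xs.min(),xs.max(),ys.min(),ys.max(), c['frame'][m].mean(0).round(), onplane(c,r['at'],0.198 if q!='dish' else 0.01).round(3))
E
```

```text
0.0 [ 0.27209137 -0.56224828  0.22179389] [ 9.74712575e-01  2.23461261e-01 -1.74394505e-04 -6.56188083e-04] [ 0.07609934  0.69685192 -0.12470276]
side yellow_head 0.85 [159.4, 236.7] 133 172 227 248 [121.  58.  25.] [0.497 0.339]
side yellow_head 0.68 [201.7, 192.2] 180 211 180 203 [123. 101.  34.] [0.524 0.195]
side yellow_head 0.68 [232.0, 248.9] 209 243 231 260 [28. 70. 31.] [0.362 0.251]
side blue_head 0.79 [296.9, 97.8] 277 307 92 109 [26. 37. 71.] [ 0.587 -0.23 ]
side red_head 0.64 [258.6, 153.7] 237 264 143 165 [100.  24.  19.] [0.513 0.011]
side dish 0.47 [187.2, 220.3] 178 194 209 228 [130. 124. 116.] [0.603 0.207]
top yellow_head 0.72 [122.7, 192.2] 114 136 159 201 [176. 107.  56.] [0.488 0.339]
top yellow_head 0.72 [163.3, 246.6] 155 174 216 262 [ 91. 130.  75.] [0.373 0.246]
top yellow_head 0.59 [187.4, 176.9] 182 200 145 189 [183. 170.  81.] [0.524 0.199]
top blue_head 0.91 [384.4, 154.5] 374 394 125 168 [ 70.  82. 130.] [ 0.581 -0.231]
top red_head 0.58 [269.6, 183.9] 262 279 150 193 [178.  71.  59.] [0.512 0.019]
top dish 0.85 [198.3, 158.3] 192 210 148 169 [182. 174. 161.] [0.597 0.208]
```

```bash
python3 - <<'E'
import cv2
a=cv2.imread('pics/side0.png');b=cv2.imread('pics/top0.png')
cv2.imwrite('pics/a0.png',cv2.resize(a[60:300,100:420],(800,600),interpolation=cv2.INTER_CUBIC))
cv2.imwrite('pics/b0.png',cv2.resize(b[90:300,90:410],(800,525),interpolation=cv2.INTER_CUBIC))
cv2.imwrite('pics/c0.png',cv2.resize(b[135:215,140:246],(800,600),interpolation=cv2.INTER_CUBIC))
E
```

```text
(no output)
```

View pics/a0.png

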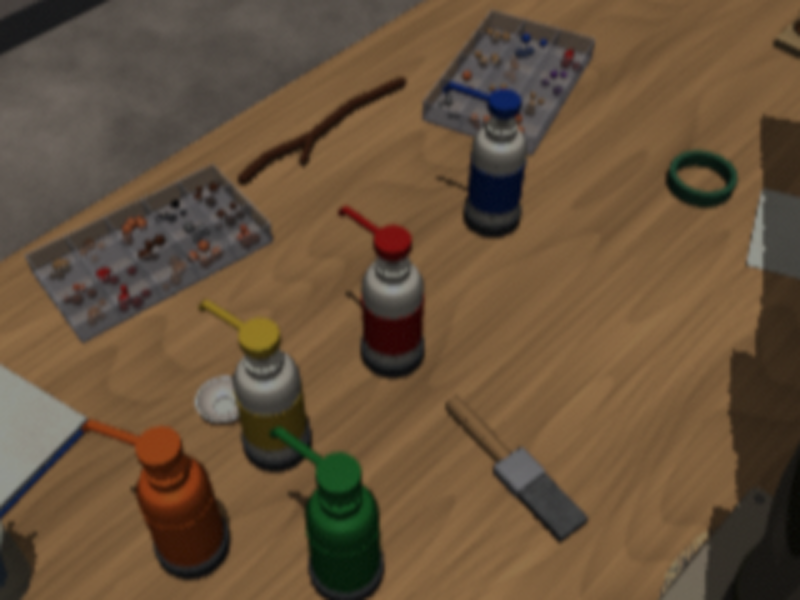

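View pics/b0.png

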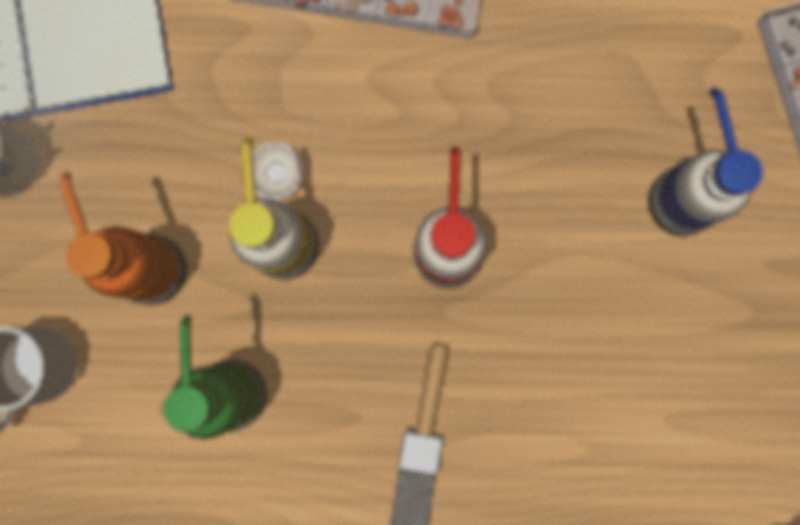

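View pics/c0.png

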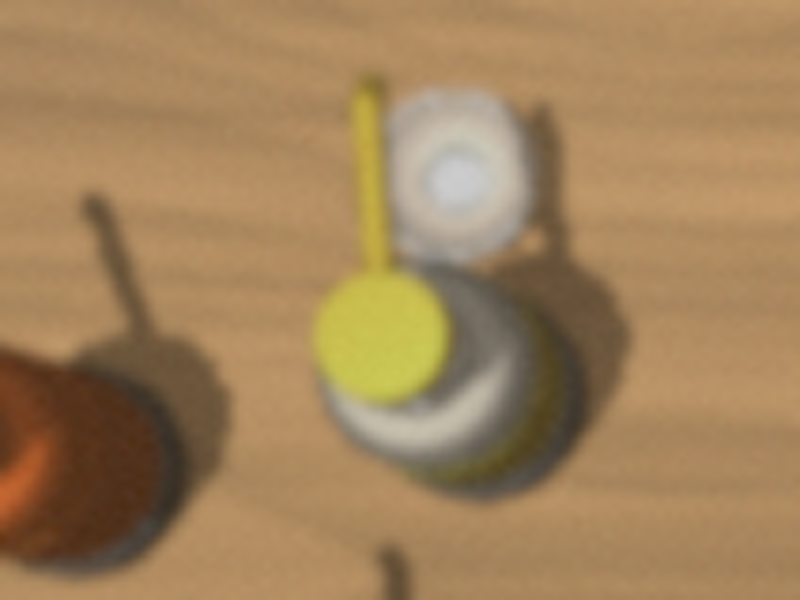

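Candidates: the yellow head is at about top(190,179) and side(204,194). The look-alikes are orange at top(126,192), green at top(164,253), red at top(271,184) and blue at top(385,158). In the close crop, the one with the dish at its spout has a yellow disc, spout and band on a white bottle, so that is the one to press. Next I measure its disc.

```bash
python3 - <<'E'
from h import *
from scipy.optimize import minimize
th=np.linspace(0,2*np.pi,60)
C={}
for n,w in(('top',(175,140,215,205)),('side',(170,170,225,215))):
    c=camera(n);f=c['frame'].astype(np.uint8);C[n]=c
    h=cv2.cvtColor(f,cv2.COLOR_RGB2HSV)
    r=[r for r in masks_of(c,'yellow_head') if w[0]<r['at'][0]<w[2] and w[1]<r['at'][1]<w[3]]
    m=r[0]['region'].astype(np.uint8)
    m2=cv2.morphologyEx(m,cv2.MORPH_OPEN,cv2.getStructuringElement(cv2.MORPH_ELLIPSE,(7,7)))
    ys,xs=np.where(m2);print(n,m.sum(),m2.sum(),xs.mean(),ys.mean(),xs.min(),xs.max(),ys.min(),ys.max())
    C[n+'m']=m2
    C[n+'p']=(xs.mean(),ys.mean())
# silhouettes: cylinder centre at z-8mm ~ mask centroid in side; refine by fitting cylinder to masks (IoU)
def hull(c,X):
    pts=[proj(c,X+np.r_[.02*np.cos(t),.02*np.sin(t),dz]) for t in th for dz in(0,-.016)]
    im=np.zeros((384*4,512*4),np.uint8);cv2.fillConvexPoly(im,cv2.convexHull(((np.array(pts)+.5)*4).astype(np.int32)),1);return im
def cost(X):
    s=0
    for n in('top','side'):
        A=hull(C[n],X);B=cv2.resize(C[n+'m'],None,fx=4,fy=4,interpolation=cv2.INTER_NEAREST)
        s+=1-(A&B).sum()/(A|B).sum()
    return s
X0=tri(C['top'],C['topp'],C['side'],C['sidep']);print('tri',X0)
r=minimize(cost,X0,method='Nelder-Mead',options=dict(initial_simplex=[X0,X0+[.01,0,0],X0+[0,.01,0],X0+[0,0,.01]]));print(r.x,r.fun)
X=r.x
for n in('top','side'):
    v=C[n]['frame'].copy();v=cv2.resize(v,None,fx=4,fy=4)
    pts=np.array([(proj(C[n],X+np.r_[.02*np.cos(t),.02*np.sin(t),0])+.5)*4 for t in th]).astype(np.int32)
    cv2.polylines(v,[pts],True,(255,0,255),1);q=(proj(C[n],X)*4).astype(int);save('fit_'+n+'.png',v[q[1]-150:q[1]+150,q[0]-200:q[0]+200])
c=C['top']
for q in('blue_head','red_head'): 
    for r in recognise(c,q): print(q,r)
E
cd pics; python3 -c "
import cv2,numpy as np
cv2.imwrite('fit.png',np.hstack([cv2.imread('fit_top.png'),cv2.imread('fit_side.png')]))"
```

```text
top 416 301 190.98006644518273 179.44850498338872 182 200 168 189Traceback (most recent call last):
  File "<stdin>", line 9, in <module>
IndexError: list index out of range
[ WARN:0@0.024] global loadsave.cpp:275 findDecoder imread_('fit_top.png'): can't open/read file: check file path/integrity
[ WARN:0@0.024] global loadsave.cpp:275 findDecoder imread_('fit_side.png'): can't open/read file: check file path/integrity
Traceback (most recent call last):
cv2.error: OpenCV(4.12.0) :-1: error: (-5:Bad argument) in function 'imwrite'
> Overload resolution failed:
>  - img data type = object is not supported
>  - Expected Ptr<cv::UMat> for argument 'img'
```

The network missed the head in that side picture, so I retry with fresh shots.

```bash
cat > fit.py <<'E'
from h import *
from scipy.optimize import minimize
th=np.linspace(0,2*np.pi,60)
C={}
for n,w in(('top',(175,140,215,205)),('side',(170,170,225,215))):
  for k in range(5):
    c=camera(n);C[n]=c
    r=[r for r in masks_of(c,'yellow_head') if w[0]<r['at'][0]<w[2] and w[1]<r['at'][1]<w[3]]
    if r: break
  m=r[0]['region'].astype(np.uint8)
  m2=cv2.morphologyEx(m,cv2.MORPH_OPEN,cv2.getStructuringElement(cv2.MORPH_ELLIPSE,(7,7)))
  ys,xs=np.where(m2);print(n,m.sum(),m2.sum(),xs.mean(),ys.mean(),xs.min(),xs.max(),ys.min(),ys.max())
  C[n+'m']=m2; C[n+'p']=(xs.mean(),ys.mean())
def hull(c,X):
    pts=[proj(c,X+np.r_[.02*np.cos(t),.02*np.sin(t),dz]) for t in th for dz in(0,-.016)]
    im=np.zeros((384*4,512*4),np.uint8);cv2.fillConvexPoly(im,cv2.convexHull(((np.array(pts)+.5)*4).astype(np.int32)),1);return im
def cost(X):
    s=0
    for n in('top','side'):
        A=hull(C[n],X);B=cv2.resize(C[n+'m'],None,fx=4,fy=4,interpolation=cv2.INTER_NEAREST)
        s+=1-(A&B).sum()/(A|B).sum()
    return s
X0=tri(C['top'],C['topp'],C['side'],C['sidep']);print('tri',X0)
r=minimize(cost,X0,method='Nelder-Mead',options=dict(initial_simplex=[X0,X0+[.01,0,0],X0+[0,.01,0],X0+[0,0,.01]]));print(r.x,r.fun)
X=r.x;o=[]
for n in('top','side'):
    v=C[n]['frame'].copy();v=cv2.resize(v,None,fx=4,fy=4)
    for dz in(0,-.016):
        pts=np.array([(proj(C[n],X+np.r_[.02*np.cos(t),.02*np.sin(t),dz])+.5)*4 for t in th]).astype(np.int32)
        cv2.polylines(v,[pts],True,(255,0,255),1)
    q=(proj(C[n],X)*4).astype(int);o.append(v[q[1]-150:q[1]+150,q[0]-190:q[0]+190])
save('fit.png',np.hstack(o)); print('t',read_state()['time'])
E
python3 fit.py
```

```text
top 411 306 190.640522875817 178.3856209150327 182 200 166 189
side 298 220 203.19545454545454 194.4227272727273 195 211 187 203
tri [0.52191106 0.19332138 0.18945918]
[0.52104118 0.19310233 0.19758075] 0.2974637788334684
t 0.9
```

View pics/fit.png

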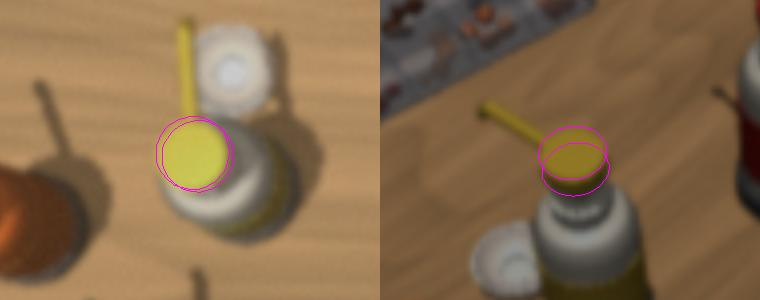

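The fit gives the head top at (0.521, 0.193, 0.198). The height matches the text, and the reach of 0.555 m is in range. In the overlay the outline sits about 1 mm towards +x/+y of the disc in the top view. I aim for (0.520, 0.192).

```bash
cat > goto.py <<'E'
from h import *
import sys
from scipy.spatial.transform import Rotation as R
s=read_state();r=R.from_quat(s['eef_rot']);p=np.array(s['ee_pos'])
print(s['time'],p.round(4),r.as_matrix().round(3).tolist(),s['ft_force'],s['width'])
for a in sys.argv[1:]:
    print(a,(r.inv().apply(np.array(eval(a))-p)*100).round(2))
E
python3 goto.py "[.272,-.562,.33]" "[.45,-.2,.33]" "[.52,.192,.33]" "[.52,.192,.24]"
```

```text
0.9 [ 0.2723 -0.5626  0.2226] [[0.9, 0.436, 0.0], [0.436, -0.9, -0.0], [0.0, 0.0, -1.0]] [-0.1111037  -0.87930725  0.33962737] 0.08685069021125955
[.272,-.562,.33] [ -0.    -0.07 -10.74]
[.45,-.2,.33] [ 31.79 -24.89 -10.74]
[.52,.192,.33] [ 55.17 -57.13 -10.75]
[.52,.192,.24] [ 55.17 -57.13  -1.75]
```

>>> {"api": "play_rows", "payload": {"moves": [[[0,0,-5],[0,0,0],0],[[0,0,-10.7],[0,0,0],0],[[4,-3,-10.7],[0,0,0],0],[[8,-6.2,-10.7],[0,0,0],0],[[12,-9.4,-10.7],[0,0,0],0],[[17,-13.3,-10.7],[0,0,0],0],[[22,-17.2,-10.7],[0,0,0],0],[[26.5,-20.7,-10.7],[0,0,0],0]], "grip_force": 20}}

```text
time: 1.9
ee_pos: [0.4213, -0.2587, 0.3299]
eef_rot: [0.975, 0.224, 0.0, 0.0]
ft_force: [0.7, -0.5, -0.5]
width: 0.0147
```

```bash
python3 goto.py "[.45,-.2,.33]" "[.52,.192,.33]" "[.52,.192,.24]"
```

```text
1.9 [ 0.4213 -0.2587  0.3299] [[0.9, 0.436, 0.001], [0.436, -0.9, -0.001], [0.0, 0.001, -1.0]] [ 0.68488404 -0.47579012 -0.52911419] 0.014735849840513408
[.45,-.2,.33] [ 5.14 -4.03 -0.01]
[.52,.192,.33] [ 28.53 -36.26  -0.04]
[.52,.192,.24] [ 28.53 -36.26   8.96]
```

>>> {"api": "play_rows", "payload": {"moves": [[[4,-4,0],[0,0,0],0],[[7.8,-8.6,0],[0,0,0],0],[[11.4,-13.4,0],[0,0,0],0],[[15,-18.2,0],[0,0,0],0],[[18.6,-23,0],[0,0,0],0],[[22.2,-27.8,0],[0,0,0],0],[[25.4,-32.2,0],[0,0,0],0],[[27.6,-35.3,0],[0,0,0],0]]}}

```text
time: 2.9
ee_pos: [0.5151, 0.1798, 0.3297]
eef_rot: [0.974, 0.224, 0.0, -0.0]
ft_force: [0.0, -0.1, -0.7]
width: 0.0004
```

```bash
python3 goto.py "[.52,.192,.33]" "[.52,.192,.23]"
```

```text
2.9 [0.5151 0.1798 0.3297] [[0.899, 0.437, 0.0], [0.437, -0.899, 0.001], [0.001, -0.0, -1.0]] [ 0.02378159 -0.07132132 -0.71097047] 0.0003823179275193493
[.52,.192,.33] [ 0.97 -0.88 -0.03]
[.52,.192,.23] [ 0.97 -0.88  9.97]
```

>>> {"api": "play_rows", "payload": {"moves": [[[0.5,-0.4,0],[0,0,0],0],[[0.5,-0.4,4],[0,0,0],0],[[0.5,-0.4,8],[0,0,0],0],[[0.5,-0.4,9.5],[0,0,0],0],[[0.5,-0.4,9.5],[0,0,0],0],[[0.5,-0.4,9.5],[0,0,0],0]]}}

```text
time: 3.65
ee_pos: [0.5188, 0.1831, 0.2362]
eef_rot: [0.975, 0.223, 0.001, -0.0]
ft_force: [-0.4, 0.4, 0.2]
width: 0.0004
```

```bash
python3 goto.py "[.52,.192,.2]"  "[.52,.192,.186]"; python3 - <<'E'
from h import *
o=[]
s=np.array(read_state()['ee_pos'])
for n in('top','side','wrist'):
    c=camera(n);f=cv2.resize(c['frame'],None,fx=3,fy=3)
    if n=='wrist': save('wrist1.png',c['frame']);print(proj(c,s),proj(c,[.52,.192,.198]));continue
    q=(proj(c,s)*3).astype(int);cv2.circle(f,tuple(q.tolist()),3,(255,0,255),1);o.append(f[q[1]-200:q[1]+200,q[0]-190:q[0]+190])
save('near1.png',np.hstack(o))
E
```

```text
3.65 [0.5188 0.1831 0.2362] [[0.9, 0.435, 0.002], [0.435, -0.9, 0.001], [0.002, 0.0, -1.0]] [-0.35958407  0.38866104  0.16584947] 0.00041022045335155447
[.52,.192,.2] [ 0.49 -0.75  3.62]
[.52,.192,.186] [ 0.48 -0.75  5.02]
[258.06448099 236.36484721] [248.92778418 208.82644624]
```

View pics/near1.png

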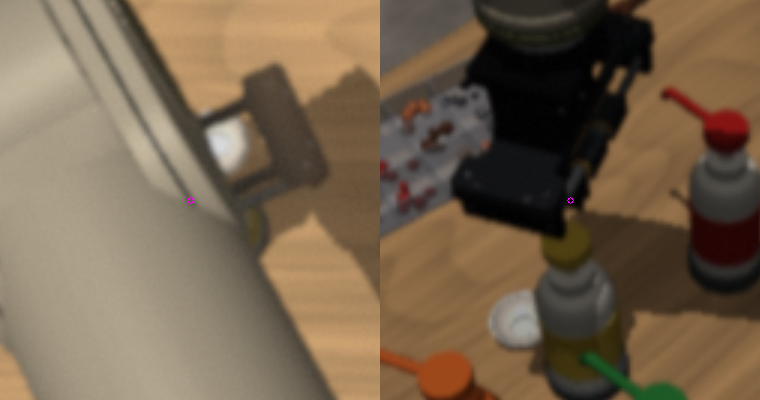

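View pics/wrist1.png

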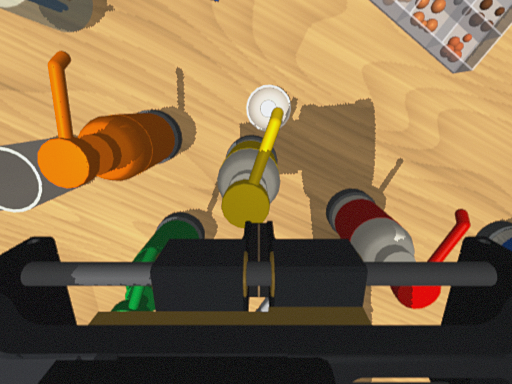

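The wrist view shows the closed fingertips at about (258,225) and the yellow disc at about (246,203), clear of its neighbours. I refine the xy position from this picture.

```bash
python3 - <<'E'
from h import *
c=camera('wrist')
for r in masks_of(c,'yellow_head'):
    m=cv2.morphologyEx(r['region'].astype(np.uint8),cv2.MORPH_OPEN,cv2.getStructuringElement(cv2.MORPH_ELLIPSE,(25,25)))
    ys,xs=np.where(m)
    if len(xs): print(r['at'],r['conf'],xs.mean(),ys.mean(),xs.min(),xs.max(),ys.min(),ys.max(),onplane(c,(xs.mean(),ys.mean()),.198),c['frame'][m>0].mean(0))
f=cv2.resize(c['frame'],None,fx=4,fy=4)
for X,col in(([.52,.192,.198],(255,0,255)),([.523,.196,.198],(0,255,255))):
    pts=np.array([(proj(c,np.array(X)+np.r_[.02*np.cos(t),.02*np.sin(t),0])+.5)*4 for t in np.linspace(0,6.3,60)]).astype(np.int32)
    cv2.polylines(f,[pts],True,col,2)
save('w2.png',f[600:1100,700:1300])
E
```

```text
[257.0, 191.7] 0.74 245.92701149425287 201.25919540229884 222 270 178 223 [0.52482545 0.19696675] [148.79195402 125.65114943  12.22068966]
[266.7, 106.2] 0.54 263.68934646374214 102.52103849597135 246 284 84 124 [0.59882733 0.21740363] [223.43957028 217.81199642 207.33661594]
```

View pics/w2.png

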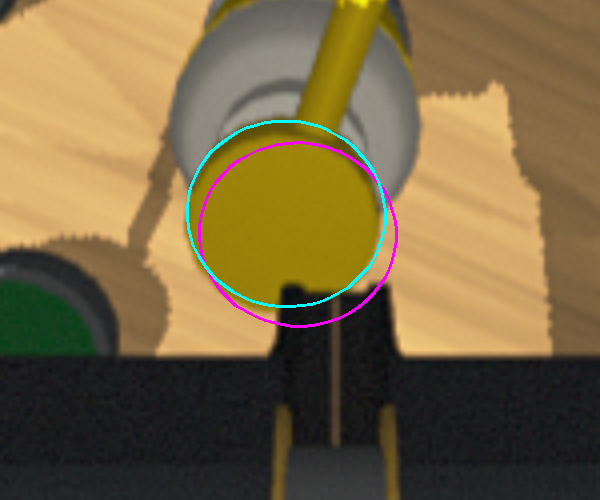

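>>> {"api": "play_rows", "payload": {"moves": [[[0.7,-0.9,0],[0,0,0],0],[[0.7,-0.9,1.5],[0,0,0],0],[[0.7,-0.9,3],[0,0,0],0],[[0.7,-0.9,3],[0,0,0],0],[[0.7,-0.9,3],[0,0,0],0]]}}

```text
time: 4.53
ee_pos: [0.5205, 0.194, 0.2045]
eef_rot: [0.975, 0.223, -0.0, 0.0]
ft_force: [0.8, 0.1, 0.2]
width: 0.0001
```

```bash
python3 goto.py "[.521,.194,.2]"  "[.521,.194,.185]"; python3 - <<'E'
from h import *
c=camera('wrist');save('w3.png',c['frame'])
E
```

```text
4.525 [0.5205 0.194  0.2045] [[0.9, 0.435, -0.0], [0.435, -0.9, -0.0], [-0.0, -0.0, -1.0]] [0.80446647 0.06986792 0.19906203] 6.97743426038242e-05
[.521,.194,.2] [0.05 0.02 0.45]
[.521,.194,.185] [0.05 0.02 1.95]
```

View pics/w3.png

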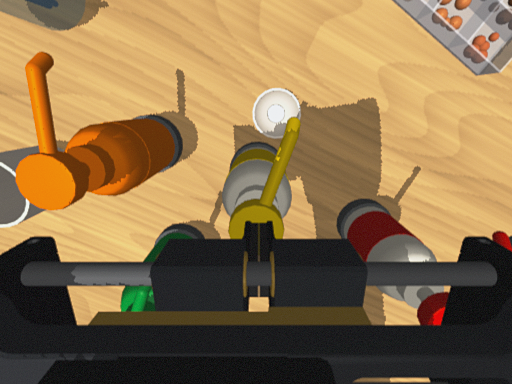

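The fingertips now sit at about (258,225) over the middle of the yellow disc at (256,225). Now I press gently.

>>> {"api": "play_rows", "payload": {"moves": [[[0,0,0.6],[0,0,0],0],[[0,0,1.0],[0,0,0],0],[[0,0,1.3],[0,0,0],0],[[0,0,1.6],[0,0,0],0],[[0,0,1.6],[0,0,0],0]]}}

```text
time: 5.2
ee_pos: [0.5209, 0.1942, 0.189]
eef_rot: [0.975, 0.223, 0.001, 0.0]
ft_force: [0.4, -0.1, 7.3]
width: 0.0004
```

>>> {"api": "play_rows", "payload": {"moves": [[[0,0,0.2],[0,0,0],0],[[0,0,0.35],[0,0,0],0],[[0,0,0.45],[0,0,0],0],[[0,0,0.45],[0,0,0],0]]}}

```text
time: 5.7
ee_pos: [0.5209, 0.1943, 0.1847]
eef_rot: [0.975, 0.223, 0.001, 0.0]
ft_force: [-1.4, -0.1, 8.4]
width: 0.0006
```

>>> {"api": "play_rows", "payload": {"moves": [[[0,0,0.15],[0,0,0],0],[[0,0,0.15],[0,0,0],0],[[0,0,0.15],[0,0,0],0]]}}

```text
time: 6.08
ee_pos: [0.521, 0.1943, 0.1844]
eef_rot: [0.975, 0.223, 0.001, 0.0]
ft_force: [-3.6, -2.0, 17.9]
width: 0.0009
```

The head is on its stop: the force has jumped to 17.9 N at z = 0.184. Now I lift straight up.

>>> {"api": "play_rows", "payload": {"moves": [[[0,0,-0.8],[0,0,0],0],[[0,0,-2],[0,0,0],0],[[0,0,-5],[0,0,0],0],[[0,0,-9],[0,0,0],0],[[0,0,-14],[0,0,0],0],[[0,0,-15],[0,0,0],0],[[0,0,-15],[0,0,0],0]]}}

```text
time: 6.95
ee_pos: [0.5204, 0.1942, 0.3325]
eef_rot: [0.975, 0.224, 0.0, 0.0]
ft_force: [0.8, -0.1, -0.6]
width: 0.0003
```

>>> {"api": "play_rows", "payload": {"moves": [[[-4,4,0],[0,0,0],0],[[-8,8,0],[0,0,0],0],[[-12,13,0],[0,0,0],0],[[-16,18,0],[0,0,0],0],[[-20,23,0],[0,0,0],0],[[-24,28,0],[0,0,0],0],[[-26,32,0],[0,0,0],0],[[-26,32,0],[0,0,0],0]]}}

```text
time: 7.95
ee_pos: [0.4238, -0.211, 0.3302]
eef_rot: [0.975, 0.22, -0.002, -0.001]
ft_force: [0.0, -0.1, -0.9]
width: 0.0009
```

```bash
python3 goto.py; python3 fit.py; python3 - <<'E'
from h import *
c=camera('top');save('top9.png',c['frame'])
for r in recognise(c,'dish'): print(r)
E
```

```text
7.95 [ 0.4238 -0.211   0.3302] [[0.903, 0.429, -0.004], [0.429, -0.903, 0.001], [-0.003, -0.003, -1.0]] [ 0.03065056 -0.07551294 -0.92404682] 0.0009318171636725884
top 385 280 190.76785714285714 179.70357142857142 182 200 169 189
side 316 236 203.09745762711864 194.42372881355934 195 211 187 203
tri [0.51982505 0.19352059 0.19116829]
[0.5200168  0.19326065 0.19875549] 0.2082339429278205
t 8.15
{'at': [199.1, 158.5], 'conf': 0.66}
```

View pics/fit.png

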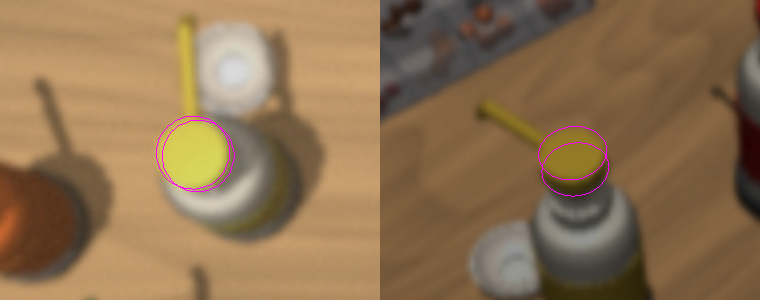

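View pics/top9.png

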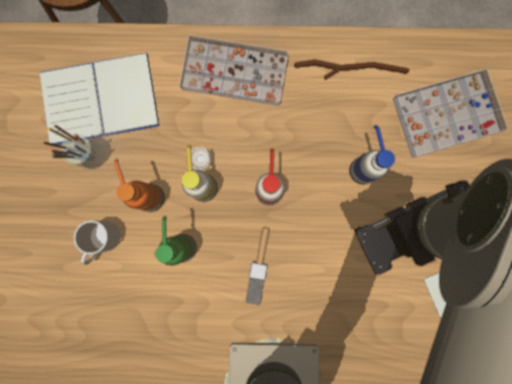

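The yellow head is back up at z ≈ 0.199 and the dish is at (199,158) as before. The red and blue pumps look unchanged, and the arm is clear of everything.

```bash
python3 -c "
from bench import close_job;print(close_job())"
```

```text
the job is handed in; nothing more can be done
None
```

I pressed the yellow pump head straight down with the closed fingertips until it met its stop, then lifted off and moved the arm clear. The job is handed in. No verdict is reported, so what follows rests on my own checks.

- **Press:** the tool reached z = 0.184 m, about 14 mm down. The force rose to 17.9 N as the head met its stop.
- **Yellow head afterwards:** it measured 0.199 m high, against 0.198 m before the press, so it sprang back up.
- **Dish:** it is at the same place in the top view, within a pixel or so.
- **Blue and red pumps:** they look unchanged in the last top picture. I did not re-measure their heights, but the arm was never lowered near them.
- **Arm:** it stands clear of everything, with about zero contact force. The last move was at 7.95 s of the 32 s allowed.

Two things disagreed or failed along the way:

- **Head position:** the fixed cameras and the wrist camera differed by about 4–6 mm, so I aimed between them. The fingertips came down near the middle of the disc.
- **Missed detection:** the network missed the yellow head in one side picture, so I took new ones.

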